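# Turn the rinsed tumbler upside down onto the bare post of the cup drainer

## Robot

A 6-joint arm with a two-finger parallel gripper is mounted at the origin on the work surface. World frame = base frame: x ahead of the robot, y to its left, z up, the work surface at z = 0. Lengths are in m, angles in rad, forces in N, time in s.
With the tool pointing down it reaches from about 0.425 to 0.95 m from the base axis. Payload 3.5 kg.
Tool frame: the origin (TCP) lies between the finger pads; the fingertips stand 25 mm ahead of it and the grasp point (between the pads) lies 6 mm ahead of it (ctrl.finger_overhang is the distance from the TCP to the fingertips, in m); x points along the fingers, y is the direction in which the jaws open and shut, and the axes are right-handed (so a half turn about x gives the same grasp; the last joint's range is limited). The gripper opens to 85 mm and grips with 20 to 120 N. Pads are 22 mm wide; open, the fingers measure 114 mm over their backs; the gripper's body (76 mm by 85 mm) begins 54 mm behind the grasp point. The pads swing forward as they close: fully open they stand 13 mm farther back than shut.
Start: joints at [1.168, 0.286, 1.577, -0, 1.279, -0.15], TCP at [0.169, 0.654, 0.256] pointing down, gripper open.
Joint ranges: [-2.77, 2.77], [-0.9, 2.22], [0.21, 2.48], [-1.53, 4.67], [0.24, 2.81], [-2.84, 2.84]. Speed limits (rad/s): [2.79, 2.79, 3.14, 3.14, 3.14, 3.14].

## Interface

Orientations are given as a unit quaternion [x, y, z, w].
In Python, from plant import ctrl gives the robot as it stands.
- The arm moves only by the tool play_rows, never from a script. Its argument "targets" is a list of rows, each an object with "delta_pos": the shift along the world's x, y, z normalised to -1 to 1, where 1 is 1000 mm, a list of three; "delta_rot": the turn, a rotation vector about the world's x, y, z normalised to -1 to 1, where 1 is pi rad, a list of three; "claw": the finger opening in mm, from 0 to 85.4. In form: [{"delta_pos": [tx, ty, tz], "delta_rot": [wx, wy, wz], "claw": claw}, ...]. A call has 1 to 20 rows; each row is the pose to reach, as a shift and turn from the pose measured when the call began, turning the shorter way round; what a row does not reach only later rows make up. A row lasts 1/12 s, in which the tool goes at most 41.7 mm and 7.16 degrees, less where a joint would pass 70% of its speed; a pose out of reach is approached as far as the arm can. A call with a number of a shift or a turn outside -1 to 1 is refused whole. A call with a gripper value outside its range is refused whole. The fingers move at their own pace and stop on an object; "newtons" is the grip in N (left out, the last holds). Time passes only in rows, so rows that repeat a pose let the fingers close. It gives the time, the measured TCP pose, the force and the opening at its end, in the units of the state.
- ctrl.get_state(): the state, without advancing time (a new reading comes with each control period).
- ctrl.read_camera(name): name is "side" or "top"; returns the picture (400x640x3 uint8, blue, green, red); there is no depth.
- ctrl.calibration(name): a dict with "fx", "fy", "cx", "cy" (pixels), "camera_from_world" (4x4, takes a point from world to camera coordinates). Camera axes: x right, y down, z forward; pixel columns grow to the right and rows downward; lengths in m; the calibration is good to about 2 mm. A picture is of the moment at which its call begins. calibration takes no time and is no camera call.
- ctrl.sign_off(): hands the job in, once; it reports no verdict.
The state is a dict: "time": time; "qpos": joint angles; "dq": joint speeds; "joint_efforts": joint torques, N m; "eef_pos": TCP position; "tcp_rot": TCP orientation; "contact_force": force on the tool from outside, world axes, zero at the start; "wrist_torque": the same for the moment, N m; "opening": opening from 0.0 (shut) to 1.0 (fully open).
Only numpy, scipy, OpenCV 4.12 (cv2) and the standard library are available. Lean on these libraries where they do the work, as an engineer would, in place of code of your own. Each camera call takes 0.05 s, during which the arm holds its last target. There are 200 camera calls.

## Task

The rinsed steel tumbler is lying on its side on the ribbed drying mat. Hang it up to drain on the cup drainer: turn it mouth down, lower it over the bare upright post (the one without the mug) until its rim sits flat on the tray's draining ribs, and let go only once it is down, not dropping it. Leave the mug, pencil cup and figurine stand where they are.

Things in the scene. Friction and masses are not known exactly. Their poses are not given: they have to be found in the camera images.
- tumbler: Loose round steel tumbler, straight-sided: 60 mm outside diameter, 54 mm inside, 120 mm tall, 116 mm deep, 0.2 kg. Origin: centre of the outer face of its closed base; x axis runs along its axis out through the mouth. It starts lying along the ribs in the middle of the mat, axis 36 mm above the desk, mouth pointing to the robot's left (within 25 degrees of +y).
- tumbler_mouth (a point): Centre of the tumbler's open mouth, level with the rim, 120 mm from the base along the tumbler's x axis.
- mat: Flat dark grey silicone drying mat, fixed, 200 mm along its x axis (which points roughly along world +y) by 172 mm, 3 mm thick with 3 mm high ribs along its x axis (rib tops 6 mm above the desk). Origin: centre of its underside, on the desk.
- rack: White cup drainer, fixed: drip tray 140 (x) by 270 mm (y), walls 18 mm high, draining ribs with tops 12 mm above the desk, two round posts at y = +65 mm (under the mug) and y = -65 mm (bare). Posts: 20 mm thick at the foot, 15 mm near the rounded tip, tip 92 mm above the desk; 26 mm wide foot collar level with the ribs. Origin: centre of its underside, on the desk; z up.
- bare_post_tip (a point): Top of the bare post's axis, 92 mm above the desk; the post stands straight below it.
- mug: Loose white ceramic mug standing upside down over the other post of the drainer, 76 mm diameter, 95 mm tall, its handle reaching 68 mm from its axis along its own y axis (roughly away from the bare post). Origin: centre of its rim, on the draining ribs; z up.
- pencil_cup: Loose terracotta-coloured ceramic pencil cup, 80 mm diameter, 95 mm tall, with pencils reaching to 175 mm. Origin: centre of its underside.
- figure_stand: Loose clear acrylic figurine riser, 80 mm (x) by 180 mm (y), 40 mm high, with three small figurines on it, 104 mm tall in all, on the far side of the desk. Origin: centre of its underside.
Mind the look-alikes: they are no part of the job. There is more than one size of the tumbler; the one meant has the size given above.

How it is judged:
On the way:
1. the tumbler, still in the fingers and mouth down, is lowered over the bare post until its rim is less than 15 mm above the draining ribs (contact force between tumbler and the fingers above 0.5 N and angle between tumbler's own x axis and vertical above 2.88 rad and horizontal distance between tumbler_mouth and bare_post_tip below 0.024 m and z of tumbler_mouth in the frame of rack below 0.027 m), for 0.1 s.
At the end, for the whole second after the job is handed in: The tumbler stands still, mouth down within about 5 degrees, over the bare post (mouth centre within 24 mm of the post's axis), its rim on the draining ribs (less than 5 mm above them); the mug is within 20 mm and the pencil cup and figurine stand are within 30 mm of where they began (angle between tumbler's own x axis and vertical above 3.05 rad and horizontal distance between tumbler_mouth and bare_post_tip below 0.024 m and z of tumbler_mouth in the frame of rack below 0.017 m and linear speed of tumbler below 0.02 m/s and distance of mug from where it was at the start of the episode below 0.02 m and distance of each of pencil_cup, figure_stand from where it was at the start of the episode below 0.03 m); the robot touches nothing.
It fails at once if the mug on the drainer is moved by more than 20 mm or tipped (distance of mug from where it was at the start of the episode above 0.02 m or angle between mug's own z axis and vertical above 0.3 rad).
It fails at once if the pencil cup or figurine stand is moved by more than 30 mm or tipped (distance of any of pencil_cup, figure_stand from where it was at the start of the episode above 0.03 m or angle between any of pencil_cup, figure_stand's own z axis and vertical above 0.3 rad).
It also fails if it takes over 54 s, if anything falls off the work surface, if the arm or the gripper's body presses on something with over 40 N, if the wrist force passes 120 N, or if a joint passes its speed limit or range.

## Working session

There is one attempt and no reset: what is moved stays moved. The work goes in short steps, Python scripts to look and compute and a tool call to move; the robot and the scene stay as the last step left them, time stands still between calls to the robot, and variables do not carry over. Pictures are saved under pics/ and viewed, about 8 in all and at most 12, crops included, and the job is handed in when it is done.

Besides the shell and the picture viewer there is one more tool, called after "Emit:" by a JSON object that holds its "op" and its "data". play_rows: Moves the arm, as the interface text tells. Its arguments: {"type":"object","properties":{"targets":{"type":"array"},"newtons":{"type":"number"}},"required":["targets"]}

```bash
mkdir -p pics; python3 - <<'E'
from plant import ctrl
import cv2,numpy as np
for n in("top","side"):
    im=ctrl.read_camera(n); cv2.imwrite(f"pics/{n}0.png",im)
    c=ctrl.calibration(n); print(n,c["fx"],c["fy"],c["cx"],c["cy"]); print(np.round(c["camera_from_world"],4))
print(ctrl.get_state())
E
```

```text
top 435.59807523152256 435.59807523152256 315.88699394485445 199.15437761000317
[[ 0.0103 -0.9999  0.0099  0.0818]
 [-0.9956 -0.0112 -0.0931  0.5812]
 [ 0.0932 -0.0089 -0.9956  1.3321]
 [ 0.      0.      0.      1.    ]]
side 508.41321970930727 508.41321970930727 312.563553173869 207.4402591417635
[[-0.9981 -0.0619  0.0033  0.5914]
 [-0.0494  0.7622 -0.6454  0.0119]
 [ 0.0374 -0.6443 -0.7638  1.4206]
 [ 0.      0.      0.      1.    ]]
{'time': 0.1, 'qpos': array([ 1.16798021e+00,  2.87132218e-01,  1.57805883e+00, -2.60900555e-06,
        1.27859158e+00, -1.50006571e-01]), 'dq': array([-0.00037768, -0.00180253, -0.00327808,  0.00047488, -0.00069264,
       -0.00174716]), 'joint_efforts': array([ 2.08421084e-04, -4.07293153e+01, -2.93700331e+01, -1.33685694e-04,
        3.33958531e-03,  6.18833997e-07]), 'eef_pos': array([0.16859279, 0.65303891, 0.25503338]), 'tcp_rot': array([ 0.0883984 ,  0.70167523, -0.08988864,  0.70125432]), 'contact_force': array([ 0.09157357, -0.2257542 ,  0.77137202]), 'wrist_torque': array([ 0.00758288,  0.00217651, -0.0255686 ]), 'opening': 1.002422107617221}
```

View pics/top0.png

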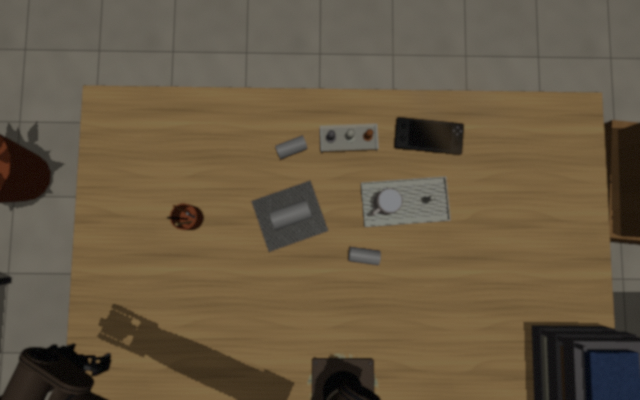

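View pics/side0.png

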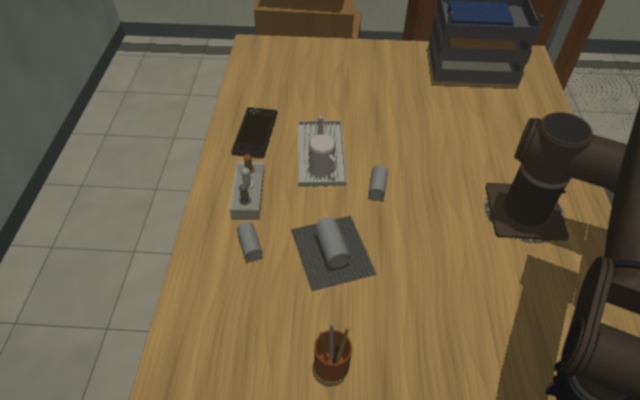

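Top view: tumbler on the mat near (290,215), mouth left; rack at (405,203) with mug at (389,201) and bare post tip near (427,199). The side view shows the tumbler at (333,243) and bare post at (321,127). Next, enlarged crops and mask measurements.

```bash
cat > h.py <<'E'
import numpy as np, cv2
from plant import ctrl
def ray(n,uv):
    c=ctrl.calibration(n);T=np.array(c["camera_from_world"]);R=T[:3,:3]
    d=R.T@np.array([(uv[0]-c["cx"])/c["fx"],(uv[1]-c["cy"])/c["fy"],1]);return -R.T@T[:3,3],d
def plane(n,uv,z):
    o,d=ray(n,uv);return o+d*(z-o[2])/d[2]
def proj(n,p):
    c=ctrl.calibration(n);T=np.array(c["camera_from_world"]);q=T[:3,:3]@np.array(p)+T[:3,3]
    return np.array([c["fx"]*q[0]/q[2]+c["cx"],c["fy"]*q[1]/q[2]+c["cy"]])
def tri(a,b):
    (o1,d1),(o2,d2)=ray("top",a),ray("side",b)
    s=np.linalg.lstsq(np.c_[d1,-d2],o2-o1,rcond=None)[0]
    p,q=o1+d1*s[0],o2+d2*s[1];return (p+q)/2,np.linalg.norm(p-q)
E
python3 - <<'E'
import cv2,numpy as np
t=cv2.imread("pics/top0.png");s=cv2.imread("pics/side0.png")
a=cv2.resize(t[165:265,240:460],None,fx=3.6,fy=3.6,interpolation=cv2.INTER_CUBIC)[:,:792]
b=cv2.resize(s[105:295,270:400],None,fx=3,fy=3,interpolation=cv2.INTER_CUBIC)
cv2.imwrite("pics/a.png",np.clip(a*1.6,0,255));cv2.imwrite("pics/b.png",np.clip(b*1.6,0,255))
E
```

```text
[ WARN:0@0.044] global loadsave.cpp:1063 imwrite_ Unsupported depth image for selected encoder is fallbacked to CV_8U.
```

View pics/a.png

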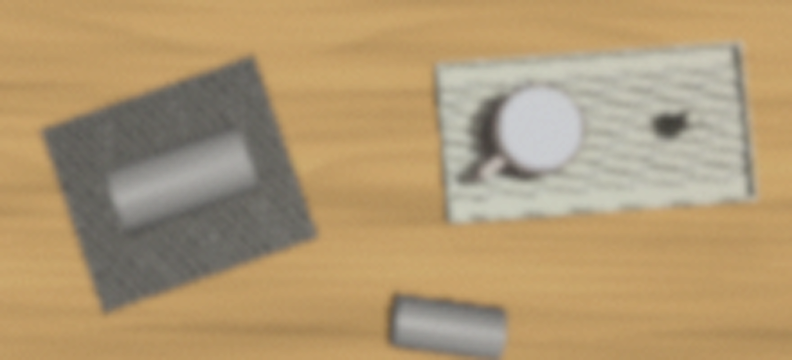

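View pics/b.png

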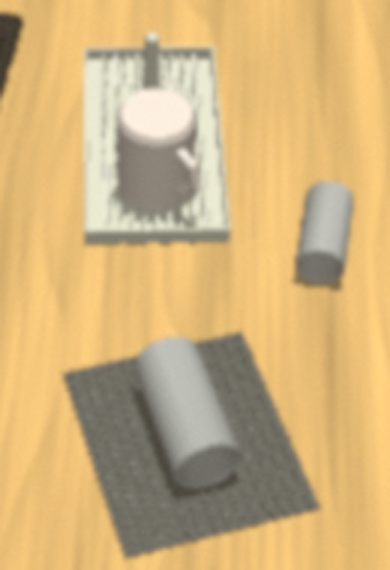

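Crop A: tumbler from (110,205) to (255,160), post (668,124), tray corners clear. Crop B: mouth ellipse near (208,467), so the mouth does point to +y; post tip (152,37).

```bash
python3 - <<'E'
from h import *
t=cv2.imread("pics/top0.png").astype(np.uint8)
# mat + tumbler : low saturation
big=cv2.resize(t[165:265,240:460],None,fx=4,fy=4,interpolation=cv2.INTER_CUBIC)
f=lambda p:((np.array(p)+.5)/4-.5)+[240,165]
hsv=cv2.cvtColor(big,cv2.COLOR_BGR2HSV)
reg=np.zeros(big.shape[:2],np.uint8);cv2.fillPoly(reg,[(np.array([[48,132],[250,60],[310,235],[108,308]])*4/3.6).astype(int)],255)
g=cv2.GaussianBlur(big.max(2),(0,0),3)
v=g[reg>0];th,_=cv2.threshold(v.reshape(-1,1),0,255,cv2.THRESH_OTSU);print("th",th)
m=((g>th)&(reg>0)).astype(np.uint8)
cs=max(cv2.findContours(m,0,2)[0],key=cv2.contourArea)
R=cv2.minAreaRect(cs);bp=cv2.boxPoints(R)
P=np.array([plane("top",f(p),.036) for p in bp]);print("tumbler box",P.round(4),[np.linalg.norm(P[i]-P[i-1]).round(4) for i in range(4)],"c",P.mean(0).round(4))
# mat corners
for p in [(43,129),(252,56),(316,236),(105,312)]: print("mat",plane("top",np.array(p)/3.6+[240,165],.004).round(4))
rc=np.array([plane("top",np.array(p)/3.6+[240,165],.018) for p in [(437,63),(739,42),(754,196),(450,222)]])
print("rack",rc.round(4),[np.linalg.norm(rc[i]-rc[i-1]).round(3) for i in range(4)])
c=rc.mean(0);ax=(rc[0]+rc[3]-rc[1]-rc[2]);ax/=np.linalg.norm(ax);print("center",c,"post",c-.065*ax,"mug",c+.065*ax)
tp=np.array([668,124])/3.6+[240,165];sp=np.array([152,37])/3+[270,105]
print("post tri",tri(tp,sp),plane("top",tp,.09),plane("side",sp,.088))
print("mugtop",plane("top",np.array([539,129])/3.6+[240,165],.107), "side",plane("side",np.array([158,115])/3+[270,105],.107))
print("mouth side",plane("side",np.array([208,467])/3+[270,105],.036))
E
```

```text
th 80.0
tumbler box [[0.5309 0.2333 0.036 ]
 [0.5716 0.116  0.036 ]
 [0.5323 0.1024 0.036 ]
 [0.4918 0.2194 0.036 ]] [np.float64(0.0415), np.float64(0.1241), np.float64(0.0417), np.float64(0.1238)] c [0.5317 0.1678 0.036 ]
mat [0.5748 0.2902 0.004 ]
mat [0.6417 0.1072 0.004 ]
mat [0.4834 0.0493 0.004 ]
mat [0.4155 0.2325 0.004 ]
rack [[ 0.6354 -0.055   0.018 ]
 [ 0.6571 -0.3207  0.018 ]
 [ 0.5219 -0.3314  0.018 ]
 [ 0.4965 -0.0664  0.018 ]] [np.float64(0.139), np.float64(0.267), np.float64(0.136), np.float64(0.266)]
center [ 0.57774669 -0.19338298  0.018     ] post [ 0.58349612 -0.25812821  0.018     ] mug [ 0.57199727 -0.12863776  0.018     ]
post tri (array([ 0.57922468, -0.23288631,  0.11186595]), np.float64(0.008299124277708892)) [ 0.57715623 -0.23829038  0.09      ] [ 0.58447762 -0.26232468  0.088     ]
mugtop [ 0.57024083 -0.12823364  0.107     ] side [ 0.57206888 -0.12647523  0.107     ]
mouth side [0.51195575 0.22231562 0.036     ]
```

Emit:
{"op": "play_rows", "data": {"targets": [{"delta_pos": [0.03,-0.04,0],"delta_rot": [0,0,0],"claw": 85},{"delta_pos": [0.06,-0.08,0],"delta_rot": [0,0,0],"claw": 85},{"delta_pos": [0.09,-0.12,0],"delta_rot": [0,0,0],"claw": 85},{"delta_pos": [0.11,-0.15,0],"delta_rot": [0,0,0],"claw": 85}]}}

```text
time: 0.43
eef_pos: [0.2677, 0.5175, 0.2542]
tcp_rot: [0.088, 0.702, -0.09, 0.701]
contact_force: [1.3, -0.0, 0.6]
opening: 1.002
```

```bash
python3 - <<'E'
from h import *
from scipy.spatial.transform import Rotation as Ro
s=ctrl.get_state();q=s["qpos"];R=Ro.from_quat(s["tcp_rot"]).as_matrix()
print(q.round(4),s["eef_pos"].round(4));print(R.round(3))
# M: flange->tool const for the model Rz Ry Rz Ry Rz
F=Ro.from_euler("ZYZYZ"[:3],[q[0],q[1]+q[2],q[3]])*Ro.from_euler("YZ",[q[4],q[5]])
print("const",(F.inv()*Ro.from_matrix(R)).as_matrix().round(3))
E
```

```text
[ 9.1970e-01  8.8100e-02  1.8091e+00 -8.0000e-04  1.2477e+00 -3.9920e-01] [0.2677 0.5175 0.2542]
[[-0.001  0.249  0.968]
 [-0.003  0.968 -0.249]
 [-1.    -0.003 -0.001]]
const [[-0. -1. -0.]
 [-0.  0. -1.]
 [ 1. -0. -0.]]
```

```bash
cat > k.py <<'E'
from h import *
from scipy.spatial.transform import Rotation as Ro
from scipy.optimize import least_squares
C=Ro.from_matrix([[0,-1,0],[0,0,-1],[1,0,0]])
LO=np.array([-2.77,-.9,.21,-1.53,.24,-2.84]);HI=np.array([2.77,2.22,2.48,4.67,2.81,2.84])
L=dict(a1=.145,L2=.45,L3=.42,l=.30)
def fk(q,L=L):
    d1=L.get("d1",.255+L["l"]-L["L2"]*np.cos(.2871)-L["L3"]*np.cos(1.8652))
    W=Ro.from_euler("ZYZ",[q[0],q[1]+q[2],q[3]])*Ro.from_euler("YZ",[q[4],q[5]])
    p=Ro.from_euler("Z",q[0]).apply([L["a1"]+L["L2"]*np.sin(q[1])+L["L3"]*np.sin(q[1]+q[2]),0,d1+L["L2"]*np.cos(q[1])+L["L3"]*np.cos(q[1]+q[2])])
    return p+W.apply([0,0,L["l"]]),W*C
def ik(p,R,q0,L=L):
    def e(q):
        a,b=fk(q,L);return np.r_[(a-p)*5,(b.inv()*R).as_rotvec()]
    r=least_squares(e,np.clip(q0,LO+.01,HI-.01),bounds=(LO,HI));return r.x,np.abs(r.fun).max()
def pose(yaw,down,sg):   # tool x toward yaw, 'down' rad below horizontal; jaw horizontal
    x=np.array([np.cos(yaw)*np.cos(down),np.sin(yaw)*np.cos(down),-np.sin(down)])
    y=sg*np.array([-np.sin(yaw),np.cos(yaw),0]);return Ro.from_matrix(np.c_[x,y,np.cross(x,y)])
ym=np.radians(109.2);mv=np.array([np.cos(ym),np.sin(ym),0])
G=np.array([.5317,.1678,.036])-.028*mv     # 32 mm from base
post=np.array([.5835,-.2585,.012+.088])
E
python3 - <<'E'
from k import *
s=ctrl.get_state();q=s["qpos"]
for l in(.25,.35):
  LL=dict(L,l=l)
  for al in(45,):
   for sg in(1,-1):
    a=np.radians(al);Rg=pose(ym,np.pi/2-a,sg);x=Rg.apply([1,0,0])
    qh,e=ik(G-.156*x,Rg,q,LL);qg,e1=ik(G-.006*x,Rg,qh,LL)
    print(l,sg,"hover",qh.round(2),round(e,3),"grasp",qg.round(2),round(e1,3),"rv",((Rg*Ro.from_quat(s["tcp_rot"]).inv()).as_rotvec()/np.pi).round(3))
    for yf in(-71,-55,-40):
      # flipped: jaw sign: rotating m->-z about jaw keeps jaw; then tool yaw=-m => sign flips
      Rf=pose(np.radians(yf),a,-sg);x=Rf.apply([1,0,0])
      qf,e2=ik(post-.006*x,Rf,qg,LL);qu,e3=ik(post-.006*x+[0,0,.12],Rf,qf,LL)
      print("  ",yf,qf.round(2),round(e2,3),"up",qu.round(2),round(e3,3))
E
```

```text
0.25 1 hover [ 0.07  0.22  1.93  0.18  1.05 -2.84] 0.644 grasp [ 0.28  0.31  2.15  0.09  0.62 -2.84] 0.708 rv [ 0.224 -0.204  0.645]
   -71 [-0.16  0.32  2.2  -1.35  0.69 -2.51] 0.0 up [-0.15  0.1   2.12 -1.11  0.82 -2.84] 0.046
   -55 [-0.23  0.25  2.27 -1.53  0.49 -2.6 ] 0.032 up [-0.21  0.02  2.24 -1.34  0.56 -2.84] 0.095
   -40 [-0.3   0.2   2.29 -1.53  0.29 -2.84] 0.091 up [-0.29 -0.03  2.31 -1.53  0.32 -2.84] 0.106
0.25 -1 hover [-0.2   0.44  1.86  0.67  1.37 -0.86] 0.0 grasp [-0.05  0.56  2.04  0.84  1.08 -1.  ] 0.0 rv [ 0.177  0.19  -0.297]
   -71 [-0.16  0.32  2.2  -1.35  0.69  0.64] 0.0 up [-0.16  0.1   2.09 -1.02  0.82  0.18] 0.0
   -55 [-0.23  0.25  2.27 -1.53  0.49  0.54] 0.032 up [-0.23  0.01  2.18 -1.05  0.58 -0.03] 0.0
   -40 [-0.31  0.19  2.29 -1.53  0.27  0.27] 0.095 up [-0.31 -0.04  2.23 -0.94  0.34 -0.38] 0.0
0.35 1 hover [ 0.08  0.2   1.96  0.09  0.99 -2.84] 0.683 grasp [ 0.28  0.29  2.2   0.04  0.57 -2.84] 0.74 rv [ 0.224 -0.204  0.645]
   -71 [-0.04  0.35  2.29 -1.39  0.73 -2.31] 0.0 up [-0.04  0.08  2.19 -1.06  0.86 -2.79] 0.0
   -55 [-0.12  0.24  2.37 -1.53  0.55 -2.48] 0.058 up [-0.1  -0.04  2.35 -1.26  0.62 -2.84] 0.034
   -40 [-0.25  0.14  2.41 -1.53  0.31 -2.81] 0.136 up [-0.23 -0.13  2.47 -1.53  0.35 -2.84] 0.062
0.35 -1 hover [-0.29  0.55  1.77  0.62  1.39 -0.92] 0.0 grasp [-0.15  0.66  1.96  0.77  1.11 -1.05] 0.0 rv [ 0.177  0.19  -0.297]
   -71 [-0.04  0.35  2.29 -1.39  0.73  0.83] 0.0 up [-0.04  0.08  2.19 -1.06  0.86  0.35] 0.0
   -55 [-0.12  0.24  2.37 -1.53  0.55  0.66] 0.058 up [-0.12 -0.05  2.33 -1.16  0.61  0.18] 0.0
   -40 [-0.25  0.14  2.41 -1.53  0.31  0.33] 0.136 up [-0.24 -0.15  2.41 -1.16  0.35 -0.1 ] 0.0
```

```bash
python3 - <<'E'
from k import *
s=ctrl.get_state();q=s["qpos"];sg=-1
for l in(.25,.35):
  LL=dict(L,l=l)
  for al in(55,):
    a=np.radians(al);Rg=pose(ym,np.pi/2-a,sg);x=Rg.apply([1,0,0])
    qh,e=ik(G-.156*x,Rg,q,LL);qg,e1=ik(G-.006*x,Rg,qh,LL)
    print(l,"hover",qh.round(2),round(e,3),"grasp",qg.round(2),round(e1,3),"rv",((Rg*Ro.from_quat(s["tcp_rot"]).inv()).as_rotvec()/np.pi).round(3))
    print("dpos hover",(G-.156*x-s["eef_pos"]).round(3),"adv",(.15*x).round(3),"grasp tcp",(G-.006*x).round(4))
    for yf in(-85,-71,-60):
      Rf=pose(np.radians(yf),a,-sg);x=Rf.apply([1,0,0])
      qf,e2=ik(post-.006*x,Rf,qg,LL);qu,e3=ik(post-.006*x+[0,0,.12],Rf,qf,LL)
      print("  ",yf,qf.round(2),round(e2,3),"up",qu.round(2),round(e3,3),(post-.006*x).round(3))
E
```

```text
0.25 hover [-0.26  0.56  1.82  0.75  1.47 -0.97] 0.0 grasp [-0.09  0.65  2.01  0.92  1.21 -1.1 ] 0.0 rv [ 0.216  0.233 -0.289]
dpos hover [ 0.315 -0.497 -0.129] adv [-0.04   0.116 -0.086] grasp tcp [0.5425 0.1367 0.0394]
   -85 [-0.19  0.35  2.05 -0.9   0.78  0.39] 0.0 up [-0.19  0.16  1.93 -0.72  0.99  0.11] 0.0 [ 0.583 -0.255  0.105]
   -71 [-0.22  0.29  2.14 -1.    0.62  0.26] 0.0 up [-0.22  0.09  2.01 -0.72  0.83 -0.11] 0.0 [ 0.582 -0.255  0.105]
   -60 [-0.25  0.25  2.19 -1.08  0.48  0.15] 0.0 up [-0.25  0.05  2.06 -0.69  0.7  -0.31] 0.0 [ 0.582 -0.256  0.105]
0.35 hover [-0.35  0.71  1.69  0.69  1.5  -1.02] 0.0 grasp [-0.21  0.78  1.89  0.83  1.24 -1.15] 0.0 rv [ 0.216  0.233 -0.289]
dpos hover [ 0.315 -0.497 -0.129] adv [-0.04   0.116 -0.086] grasp tcp [0.5425 0.1367 0.0394]
   -85 [-0.1   0.36  2.1  -0.91  0.79  0.51] 0.0 up [-0.1   0.16  1.99 -0.73  1.01  0.22] 0.0 [ 0.583 -0.255  0.105]
   -71 [-0.13  0.28  2.22 -1.06  0.63  0.42] 0.0 up [-0.13  0.06  2.1  -0.76  0.84  0.02] 0.0 [ 0.582 -0.255  0.105]
   -60 [-0.17  0.22  2.3  -1.19  0.5   0.35] 0.0 up [-0.17 -0.01  2.17 -0.75  0.71 -0.18] 0.0 [ 0.582 -0.256  0.105]
```

Emit:
{"op": "play_rows", "data": {"targets": [{"delta_pos": [0.02,-0.031,-0.004],"delta_rot": [0.0135,0.0146,-0.018],"claw": 85},{"delta_pos": [0.039,-0.062,-0.009],"delta_rot": [0.027,0.029,-0.036],"claw": 85},{"delta_pos": [0.079,-0.124,-0.017],"delta_rot": [0.054,0.058,-0.072],"claw": 85},{"delta_pos": [0.118,-0.186,-0.026],"delta_rot": [0.081,0.087,-0.108],"claw": 85},{"delta_pos": [0.158,-0.248,-0.035],"delta_rot": [0.108,0.117,-0.145],"claw": 85},{"delta_pos": [0.177,-0.28,-0.039],"delta_rot": [0.121,0.131,-0.163],"claw": 85},{"delta_pos": [0.197,-0.311,-0.044],"delta_rot": [0.135,0.146,-0.181],"claw": 85},{"delta_pos": [0.217,-0.342,-0.048],"delta_rot": [0.148,0.16,-0.199],"claw": 85},{"delta_pos": [0.236,-0.373,-0.053],"delta_rot": [0.162,0.175,-0.217],"claw": 85},{"delta_pos": [0.256,-0.404,-0.057],"delta_rot": [0.175,0.189,-0.235],"claw": 85},{"delta_pos": [0.276,-0.435,-0.061],"delta_rot": [0.189,0.204,-0.253],"claw": 85},{"delta_pos": [0.295,-0.466,-0.066],"delta_rot": [0.202,0.218,-0.271],"claw": 85},{"delta_pos": [0.315,-0.497,-0.07],"delta_rot": [0.216,0.233,-0.289],"claw": 85},{"delta_pos": [0.315,-0.497,-0.07],"delta_rot": [0.216,0.233,-0.289],"claw": 85},{"delta_pos": [0.315,-0.497,-0.07],"delta_rot": [0.216,0.233,-0.289],"claw": 85},{"delta_pos": [0.315,-0.497,-0.07],"delta_rot": [0.216,0.233,-0.289],"claw": 85},{"delta_pos": [0.315,-0.497,-0.07],"delta_rot": [0.216,0.233,-0.289],"claw": 85},{"delta_pos": [0.315,-0.497,-0.07],"delta_rot": [0.216,0.233,-0.289],"claw": 85},{"delta_pos": [0.315,-0.497,-0.07],"delta_rot": [0.216,0.233,-0.289],"claw": 85},{"delta_pos": [0.315,-0.497,-0.07],"delta_rot": [0.216,0.233,-0.289],"claw": 85}]}}

```text
time: 2.1
eef_pos: [0.582, 0.022, 0.1845]
tcp_rot: [0.552, 0.778, -0.174, 0.245]
contact_force: [0.5, 0.2, -0.2]
opening: 0.993
```

```bash
python3 - <<'E'
from k import *
s=ctrl.get_state();q=s["qpos"];a=np.radians(55);Rg=pose(ym,np.pi/2-a,-1);x=Rg.apply([1,0,0])
print(q.round(3),s["eef_pos"].round(4),"rot left",((Rg*Ro.from_quat(s["tcp_rot"]).inv()).as_rotvec()/np.pi).round(4))
print("d80",(G-.086*x-s["eef_pos"]).round(4),"dgrasp",(G-.006*x-s["eef_pos"]).round(4))
print("model err",(fk(q)[1].inv()*Ro.from_quat(s["tcp_rot"])).magnitude())
cv2.imwrite("pics/s1.png",cv2.resize(ctrl.read_camera("side")[60:320,200:460],None,fx=2.3,fy=2.3)*1)
E
```

```text
[-0.385  0.429  1.72   0.672  1.711 -0.882] [0.582  0.022  0.1845] rot left [-0.0004 -0.0002 -0.0001]
d80 [-0.0179  0.0528 -0.0992] dgrasp [-0.0395  0.1147 -0.1451]
model err 3.3103687685155823e-16
```

View pics/s1.png

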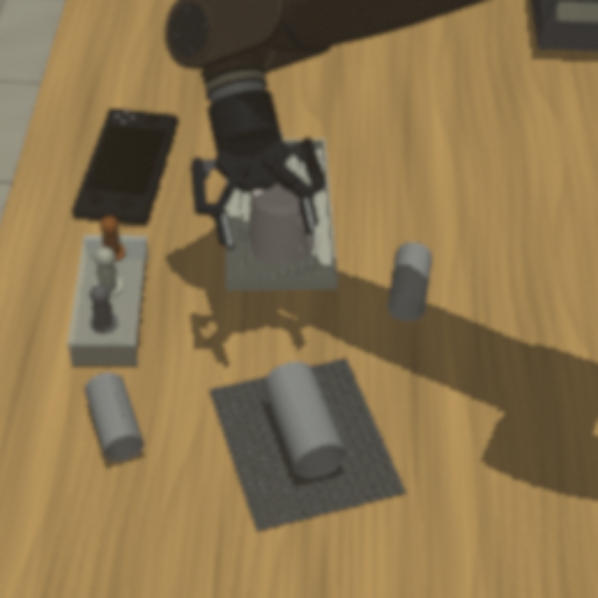

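The side view shows the gripper level with the tumbler axis and clear of the mug; the approach is open.

Emit:
{"op": "play_rows", "data": {"targets": [{"delta_pos": [-0.004,0.013,-0.02],"delta_rot": [0,0,0],"claw": 85},{"delta_pos": [-0.009,0.026,-0.045],"delta_rot": [0,0,0],"claw": 85},{"delta_pos": [-0.014,0.04,-0.075],"delta_rot": [0,0,0],"claw": 85},{"delta_pos": [-0.018,0.053,-0.099],"delta_rot": [0,0,0],"claw": 85},{"delta_pos": [-0.022,0.065,-0.108],"delta_rot": [0,0,0],"claw": 85},{"delta_pos": [-0.026,0.077,-0.117],"delta_rot": [0,0,0],"claw": 85},{"delta_pos": [-0.03,0.088,-0.125],"delta_rot": [0,0,0],"claw": 85},{"delta_pos": [-0.034,0.099,-0.133],"delta_rot": [0,0,0],"claw": 85},{"delta_pos": [-0.037,0.107,-0.139],"delta_rot": [0,0,0],"claw": 85},{"delta_pos": [-0.0395,0.1147,-0.145],"delta_rot": [0,0,0],"claw": 85},{"delta_pos": [-0.0395,0.1147,-0.145],"delta_rot": [0,0,0],"claw": 85},{"delta_pos": [-0.0395,0.1147,-0.145],"delta_rot": [0,0,0],"claw": 85},{"delta_pos": [-0.0395,0.1147,-0.145],"delta_rot": [0,0,0],"claw": 85}]}}

```text
time: 3.23
eef_pos: [0.5433, 0.1363, 0.0401]
tcp_rot: [0.553, 0.777, -0.174, 0.245]
contact_force: [-0.3, -0.3, -0.5]
opening: 0.99
```

```bash
python3 - <<'E'
from k import *
s=ctrl.get_state();print(s["eef_pos"].round(4),s["contact_force"].round(2))
b=cv2.resize(ctrl.read_camera("side")[190:300,270:400],None,fx=3,fy=3);t=cv2.resize(ctrl.read_camera("top")[165:275,250:380],None,fx=3,fy=3)
cv2.imwrite("pics/g.png",cv2.convertScaleAbs(np.hstack([b,t]),alpha=1.6))
E
```

```text
[0.5433 0.1363 0.0401] [-0.26 -0.29 -0.47]
```

View pics/g.png

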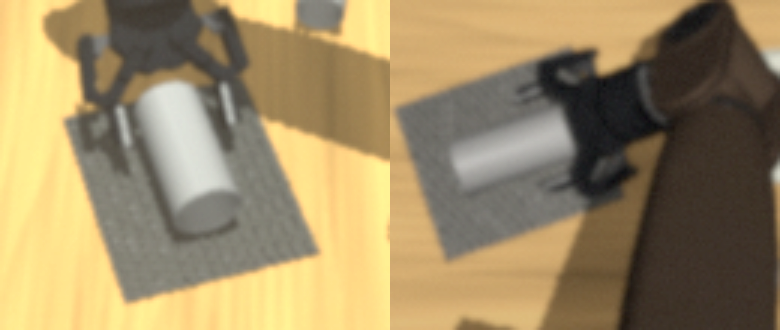

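Both views show the fingers straddling the base end, centred. Closing.

Emit:
{"op": "play_rows", "data": {"targets": [{"delta_pos": [0,0,0],"delta_rot": [0,0,0],"claw": 50},{"delta_pos": [0,0,0],"delta_rot": [0,0,0],"claw": 50},{"delta_pos": [0,0,0],"delta_rot": [0,0,0],"claw": 50},{"delta_pos": [0,0,0],"delta_rot": [0,0,0],"claw": 50},{"delta_pos": [0,0,0],"delta_rot": [0,0,0],"claw": 50},{"delta_pos": [0,0,0],"delta_rot": [0,0,0],"claw": 50},{"delta_pos": [0,0,0],"delta_rot": [0,0,0],"claw": 50},{"delta_pos": [0,0,0],"delta_rot": [0,0,0],"claw": 50},{"delta_pos": [0,0,0],"delta_rot": [0,0,0],"claw": 50},{"delta_pos": [0,0,0],"delta_rot": [0,0,0],"claw": 50}], "newtons": 70}}

```text
time: 4.17
eef_pos: [0.5442, 0.1355, 0.0408]
tcp_rot: [0.553, 0.777, -0.173, 0.246]
contact_force: [1.2, -4.9, 5.4]
opening: 0.69
```

Emit:
{"op": "play_rows", "data": {"targets": [{"delta_pos": [0,0,0.005],"delta_rot": [0,0,0],"claw": 50},{"delta_pos": [0,0,0.015],"delta_rot": [0,0,0],"claw": 50},{"delta_pos": [0,0,0.03],"delta_rot": [0,0,0],"claw": 50},{"delta_pos": [0,0,0.05],"delta_rot": [0,0,0],"claw": 50},{"delta_pos": [0,0,0.075],"delta_rot": [0,0,0],"claw": 50},{"delta_pos": [0,0,0.1],"delta_rot": [0,0,0],"claw": 50},{"delta_pos": [0,0,0.125],"delta_rot": [0,0,0],"claw": 50},{"delta_pos": [0,0,0.15],"delta_rot": [0,0,0],"claw": 50},{"delta_pos": [0,0,0.175],"delta_rot": [0,0,0],"claw": 50},{"delta_pos": [0,0,0.19],"delta_rot": [0,0,0],"claw": 50},{"delta_pos": [0,0,0.2],"delta_rot": [0,0,0],"claw": 50},{"delta_pos": [0,0,0.2],"delta_rot": [0,0,0],"claw": 50},{"delta_pos": [0,0,0.2],"delta_rot": [0,0,0],"claw": 50}]}}

```text
time: 5.25
eef_pos: [0.5438, 0.1356, 0.24]
tcp_rot: [0.553, 0.777, -0.174, 0.246]
contact_force: [-1.0, 0.6, -2.4]
opening: 0.69
```

```bash
python3 - <<'E'
from k import *
s=ctrl.get_state();q=s["qpos"];print(q.round(3),s["eef_pos"].round(4),s["contact_force"].round(2),s["opening"])
a=np.radians(55)
R0=Ro.from_quat(s["tcp_rot"])
for yf in(-71,):
  Rf=pose(np.radians(yf),a,1);x=Rf.apply([1,0,0])
  print("rv",((Rf*R0.inv()).as_rotvec()/np.pi).round(4))
  for up in(.16,.12,0):
    p=post-.006*x+[0,0,up];qq,e=ik(p,Rf,q,dict(L,l=.3));print(up,qq.round(2),round(e,4),"d",(p-s["eef_pos"]).round(4))
b=cv2.resize(ctrl.read_camera("side")[100:270,230:430],None,fx=3,fy=3)
cv2.imwrite("pics/l.png",cv2.convertScaleAbs(b,alpha=1.6))
E
```

```text
[-0.23   0.249  1.839  0.769  1.667 -0.742] [0.5438 0.1356 0.24  ] [-1.02  0.58 -2.37] 0.6900503338200878
rv [-0.4725 -0.1629 -0.001 ]
0.16 [-0.17  0.03  2.   -0.69  0.92 -0.13] 0.0 d [ 0.0386 -0.3908  0.0249]
0.12 [-0.17  0.08  2.06 -0.74  0.84 -0.04] 0.0 d [ 0.0386 -0.3908 -0.0151]
0 [-0.17  0.28  2.18 -1.03  0.62  0.34] 0.0 d [ 0.0386 -0.3908 -0.1351]
```

View pics/l.png

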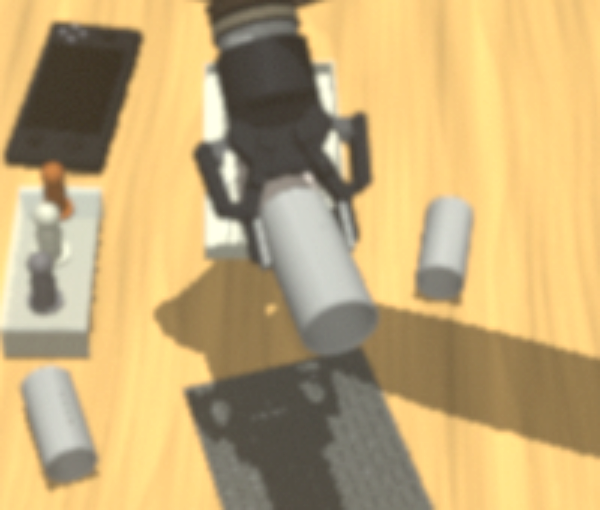

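Tumbler is held (opening 59 mm), axis still aligned with the grip. Flip in place, rising 40 mm.

Emit:
{"op": "play_rows", "data": {"targets": [{"delta_pos": [0,0,0.005],"delta_rot": [-0.0135,-0.0045,0],"claw": 50},{"delta_pos": [0,0,0.01],"delta_rot": [-0.035,-0.012,0],"claw": 50},{"delta_pos": [0,0,0.015],"delta_rot": [-0.065,-0.0225,0],"claw": 50},{"delta_pos": [0,0,0.02],"delta_rot": [-0.095,-0.033,0],"claw": 50},{"delta_pos": [0,0,0.025],"delta_rot": [-0.125,-0.043,0],"claw": 50},{"delta_pos": [0,0,0.03],"delta_rot": [-0.155,-0.0535,0],"claw": 50},{"delta_pos": [0,0,0.035],"delta_rot": [-0.185,-0.064,0],"claw": 50},{"delta_pos": [0,0,0.04],"delta_rot": [-0.215,-0.074,0],"claw": 50},{"delta_pos": [0,0,0.04],"delta_rot": [-0.245,-0.0845,0],"claw": 50},{"delta_pos": [0,0,0.04],"delta_rot": [-0.275,-0.095,0],"claw": 50},{"delta_pos": [0,0,0.04],"delta_rot": [-0.305,-0.105,0],"claw": 50},{"delta_pos": [0,0,0.04],"delta_rot": [-0.335,-0.1155,0],"claw": 50},{"delta_pos": [0,0,0.04],"delta_rot": [-0.365,-0.126,0],"claw": 50},{"delta_pos": [0,0,0.04],"delta_rot": [-0.395,-0.136,0],"claw": 50},{"delta_pos": [0,0,0.04],"delta_rot": [-0.42,-0.145,0],"claw": 50},{"delta_pos": [0,0,0.04],"delta_rot": [-0.445,-0.1535,0],"claw": 50},{"delta_pos": [0,0,0.04],"delta_rot": [-0.46,-0.1585,0],"claw": 50},{"delta_pos": [0,0,0.04],"delta_rot": [-0.4725,-0.163,0],"claw": 50},{"delta_pos": [0,0,0.04],"delta_rot": [-0.4725,-0.163,0],"claw": 50},{"delta_pos": [0,0,0.04],"delta_rot": [-0.4725,-0.163,0],"claw": 50}]}}

```text
time: 6.97
eef_pos: [0.5423, 0.1359, 0.2765]
tcp_rot: [0.266, 0.379, -0.516, 0.721]
contact_force: [-0.3, -0.2, -2.3]
opening: 0.69
```

```bash
python3 - <<'E'
from k import *
s=ctrl.get_state();q=s["qpos"];print(q.round(3),s["eef_pos"].round(4),s["contact_force"].round(2),s["opening"])
Rf=pose(np.radians(-71),np.radians(55),1);x=Rf.apply([1,0,0])
print("rv",((Rf*Ro.from_quat(s["tcp_rot"]).inv()).as_rotvec()/np.pi).round(4))
print("d over post up .16",(post-.006*x+[0,0,.16]-s["eef_pos"]).round(4))
E
```

```text
[ 0.294  0.06   1.872 -0.643  1.26   0.178] [0.5423 0.1359 0.2765] [-0.31 -0.22 -2.27] 0.6896662204680842
rv [-0.0003 -0.0025 -0.0002]
d over post up .16 [ 0.04   -0.3911 -0.0115]
```

Flipped. Carry over at constant height (mouth ~0.18 m), then look.

Emit:
{"op": "play_rows", "data": {"targets": [{"delta_pos": [0.001,-0.01,0],"delta_rot": [0,-0.0025,0],"claw": 50},{"delta_pos": [0.003,-0.03,0],"delta_rot": [0,-0.0025,0],"claw": 50},{"delta_pos": [0.006,-0.06,0],"delta_rot": [0,-0.0025,0],"claw": 50},{"delta_pos": [0.009,-0.09,0],"delta_rot": [0,-0.0025,0],"claw": 50},{"delta_pos": [0.012,-0.12,0],"delta_rot": [0,-0.0025,0],"claw": 50},{"delta_pos": [0.015,-0.15,0],"delta_rot": [0,-0.0025,0],"claw": 50},{"delta_pos": [0.018,-0.18,0],"delta_rot": [0,-0.0025,0],"claw": 50},{"delta_pos": [0.021,-0.21,0],"delta_rot": [0,-0.0025,0],"claw": 50},{"delta_pos": [0.024,-0.24,0],"delta_rot": [0,-0.0025,0],"claw": 50},{"delta_pos": [0.027,-0.27,0],"delta_rot": [0,-0.0025,0],"claw": 50},{"delta_pos": [0.03,-0.3,0],"delta_rot": [0,-0.0025,0],"claw": 50},{"delta_pos": [0.033,-0.33,0],"delta_rot": [0,-0.0025,0],"claw": 50},{"delta_pos": [0.036,-0.36,0],"delta_rot": [0,-0.0025,0],"claw": 50},{"delta_pos": [0.038,-0.38,0],"delta_rot": [0,-0.0025,0],"claw": 50},{"delta_pos": [0.04,-0.391,0],"delta_rot": [0,-0.0025,0],"claw": 50},{"delta_pos": [0.04,-0.391,0],"delta_rot": [0,-0.0025,0],"claw": 50},{"delta_pos": [0.04,-0.391,0],"delta_rot": [0,-0.0025,0],"claw": 50},{"delta_pos": [0.04,-0.391,0],"delta_rot": [0,-0.0025,0],"claw": 50}]}}

```text
time: 8.47
eef_pos: [0.582, -0.2544, 0.276]
tcp_rot: [0.268, 0.377, -0.515, 0.722]
contact_force: [-0.4, -0.0, -2.6]
opening: 0.691
```

```bash
python3 - <<'E'
from k import *
s=ctrl.get_state();q=s["qpos"];print(q.round(3),s["eef_pos"].round(4),s["contact_force"].round(2),s["opening"])
Rf=pose(np.radians(-71),np.radians(55),1);x=Rf.apply([1,0,0])
print("rv",((Rf*Ro.from_quat(s["tcp_rot"]).inv()).as_rotvec()/np.pi).round(4))
print("d down",(post-.006*x-s["eef_pos"]).round(4))
g=s["eef_pos"]+.006*x
print("expected side base/mouth",proj("side",g+[0,0,.032]),proj("side",g-[0,0,.088]),"top",proj("top",g+[0,0,.032]))
b=cv2.resize(ctrl.read_camera("side")[40:220,250:400],None,fx=3,fy=3);t=cv2.resize(ctrl.read_camera("top")[130:250,360:480],None,fx=2.7,fy=2.7)
t=np.vstack([t,np.zeros((540-t.shape[0],t.shape[1],3),np.uint8)])
cv2.imwrite("pics/o.png",cv2.convertScaleAbs(np.hstack([b,t]),alpha=1.6))
E
```

```text
[-0.424  0.044  1.891 -0.586  0.852 -0.443] [ 0.582  -0.2544  0.276 ] [-0.37 -0.04 -2.63] 0.6910725101796632
rv [-0.0005 -0.0002 -0.0003]
d down [ 0.0003 -0.0009 -0.1711]
expected side base/mouth [322.29308762  56.45778785] [321.54765198  92.69389113] top [455.50758745 189.24078333]
```

View pics/o.png

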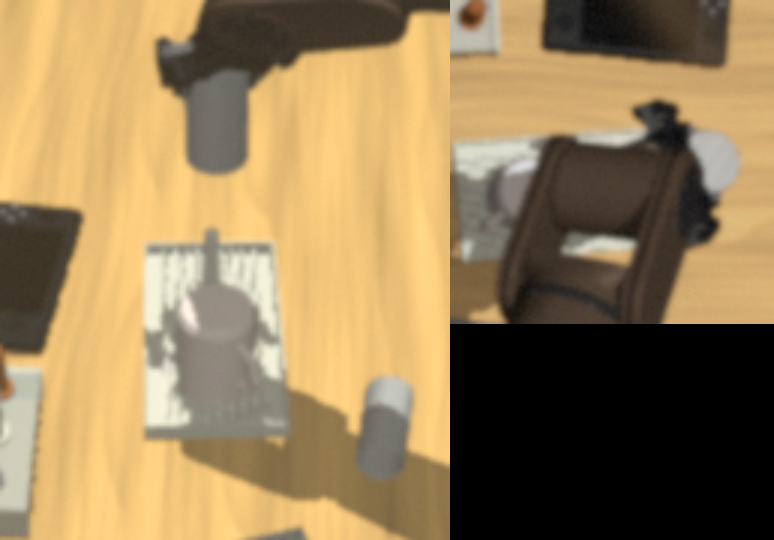

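The side view shows the tumbler upright, mouth rim bottom at crop (217,173), directly above post tip (211,230). The top view shows the base disk at crop (712,160), on expectation within 2 px. The offsets fit the tumbler sitting about 10 mm higher in the grip than assumed, still centred. Lower, feeling for contact at the end.

Emit:
{"op": "play_rows", "data": {"targets": [{"delta_pos": [0,0,-0.006],"delta_rot": [0,0,0],"claw": 50},{"delta_pos": [0,0,-0.018],"delta_rot": [0,0,0],"claw": 50},{"delta_pos": [0,0,-0.032],"delta_rot": [0,0,0],"claw": 50},{"delta_pos": [0,0,-0.046],"delta_rot": [0,0,0],"claw": 50},{"delta_pos": [0,0,-0.06],"delta_rot": [0,0,0],"claw": 50},{"delta_pos": [0,0,-0.07],"delta_rot": [0,0,0],"claw": 50},{"delta_pos": [0,0,-0.08],"delta_rot": [0,0,0],"claw": 50},{"delta_pos": [0,0,-0.087],"delta_rot": [0,0,0],"claw": 50},{"delta_pos": [0,0,-0.094],"delta_rot": [0,0,0],"claw": 50},{"delta_pos": [0,0,-0.1],"delta_rot": [0,0,0],"claw": 50},{"delta_pos": [0,0,-0.106],"delta_rot": [0,0,0],"claw": 50},{"delta_pos": [0,0,-0.112],"delta_rot": [0,0,0],"claw": 50},{"delta_pos": [0,0,-0.118],"delta_rot": [0,0,0],"claw": 50},{"delta_pos": [0,0,-0.124],"delta_rot": [0,0,0],"claw": 50},{"delta_pos": [0,0,-0.13],"delta_rot": [0,0,0],"claw": 50},{"delta_pos": [0,0,-0.13],"delta_rot": [0,0,0],"claw": 50}]}}

```text
time: 9.9
eef_pos: [0.5815, -0.2535, 0.1444]
tcp_rot: [0.268, 0.378, -0.514, 0.722]
contact_force: [-0.2, -0.3, -3.1]
opening: 0.693
```

```bash
python3 - <<'E'
from k import *
s=ctrl.get_state();q=s["qpos"];print(q.round(3),s["eef_pos"].round(4),s["contact_force"].round(2),s["opening"])
Rf=pose(np.radians(-71),np.radians(55),1);x=Rf.apply([1,0,0])
print("rv",((Rf*Ro.from_quat(s["tcp_rot"]).inv()).as_rotvec()/np.pi).round(4),"d down",(post-.006*x-s["eef_pos"]).round(4))
cv2.imwrite("pics/p.png",cv2.convertScaleAbs(cv2.resize(ctrl.read_camera("side")[60:220,240:400],None,fx=3.5,fy=3.5,interpolation=cv2.INTER_CUBIC),alpha=1.6))
E
```

```text
[-0.423  0.204  1.978 -0.749  0.658 -0.221] [ 0.5815 -0.2535  0.1444] [-0.23 -0.26 -3.14] 0.6929961466347562
rv [-0.0008 -0.0008 -0.0006] d down [ 0.0008 -0.0018 -0.0395]
```

View pics/p.png

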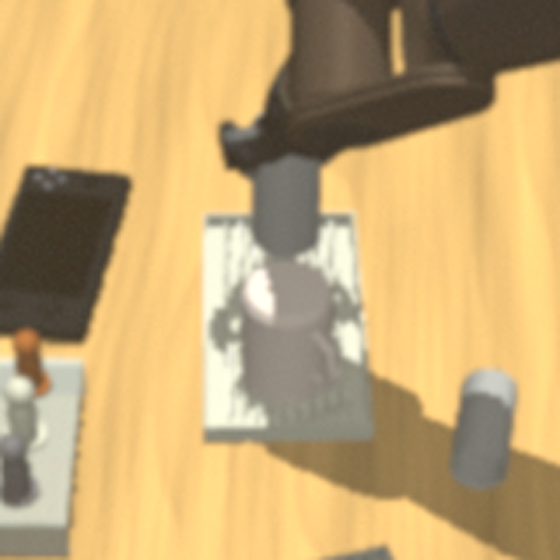

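Post has entered the mouth with no contact; the mug is undisturbed. Lowering further.

Emit:
{"op": "play_rows", "data": {"targets": [{"delta_pos": [0.001,-0.002,-0.004],"delta_rot": [-0.0008,-0.0008,0],"claw": 50},{"delta_pos": [0.001,-0.002,-0.008],"delta_rot": [-0.0008,-0.0008,0],"claw": 50},{"delta_pos": [0.001,-0.002,-0.012],"delta_rot": [-0.0008,-0.0008,0],"claw": 50},{"delta_pos": [0.001,-0.002,-0.016],"delta_rot": [-0.0008,-0.0008,0],"claw": 50},{"delta_pos": [0.001,-0.002,-0.02],"delta_rot": [-0.0008,-0.0008,0],"claw": 50},{"delta_pos": [0.001,-0.002,-0.023],"delta_rot": [-0.0008,-0.0008,0],"claw": 50},{"delta_pos": [0.001,-0.002,-0.026],"delta_rot": [-0.0008,-0.0008,0],"claw": 50},{"delta_pos": [0.001,-0.002,-0.029],"delta_rot": [-0.0008,-0.0008,0],"claw": 50},{"delta_pos": [0.001,-0.002,-0.032],"delta_rot": [-0.0008,-0.0008,0],"claw": 50},{"delta_pos": [0.001,-0.002,-0.034],"delta_rot": [-0.0008,-0.0008,0],"claw": 50},{"delta_pos": [0.001,-0.002,-0.034],"delta_rot": [-0.0008,-0.0008,0],"claw": 50}]}}

```text
time: 10.87
eef_pos: [0.5826, -0.2555, 0.1104]
tcp_rot: [0.268, 0.376, -0.514, 0.723]
contact_force: [-0.3, 0.7, -1.7]
opening: 0.694
```

Emit:
{"op": "play_rows", "data": {"targets": [{"delta_pos": [0,0,-0.0015],"delta_rot": [0,0,0],"claw": 50},{"delta_pos": [0,0,-0.003],"delta_rot": [0,0,0],"claw": 50},{"delta_pos": [0,0,-0.0045],"delta_rot": [0,0,0],"claw": 50},{"delta_pos": [0,0,-0.005],"delta_rot": [0,0,0],"claw": 50}]}}

```text
time: 11.2
eef_pos: [0.5825, -0.2554, 0.1052]
tcp_rot: [0.268, 0.376, -0.514, 0.723]
contact_force: [-1.0, 0.1, -0.0]
opening: 0.692
```

Emit:
{"op": "play_rows", "data": {"targets": [{"delta_pos": [0,0,-0.0015],"delta_rot": [0,0,0],"claw": 50},{"delta_pos": [0,0,-0.003],"delta_rot": [0,0,0],"claw": 50},{"delta_pos": [0,0,-0.003],"delta_rot": [0,0,0],"claw": 50}]}}

```text
time: 11.45
eef_pos: [0.5829, -0.2561, 0.1052]
tcp_rot: [0.267, 0.375, -0.516, 0.723]
contact_force: [-7.7, 5.2, 10.4]
opening: 0.691
```

```bash
python3 - <<'E'
from k import *
s=ctrl.get_state();print(s["eef_pos"].round(4),s["contact_force"].round(2),s["wrist_torque"].round(2))
p=np.array([.5835,-.2585])
g=[*p];print("exp rim near edge",proj("side",[p[0],p[1]+.03,.012]),"base centre",proj("side",[*p,.132]),proj("top",[*p,.132]))
b=cv2.resize(ctrl.read_camera("side")[90:190,270:370],None,fx=4,fy=4,interpolation=cv2.INTER_CUBIC);t=cv2.resize(ctrl.read_camera("top")[150:250,380:480],None,fx=4,fy=4,interpolation=cv2.INTER_CUBIC)
cv2.imwrite("pics/r.png",cv2.convertScaleAbs(np.hstack([b,t]),alpha=2))
E
```

```text
[ 0.5829 -0.2561  0.1052] [-7.74  5.19 10.39] [ 0.4   0.95 -0.35]
exp rim near edge [320.03994858 143.4856714 ] base centre [321.15910725 106.60213612] [436.30330458 195.98995896]
```

View pics/r.png

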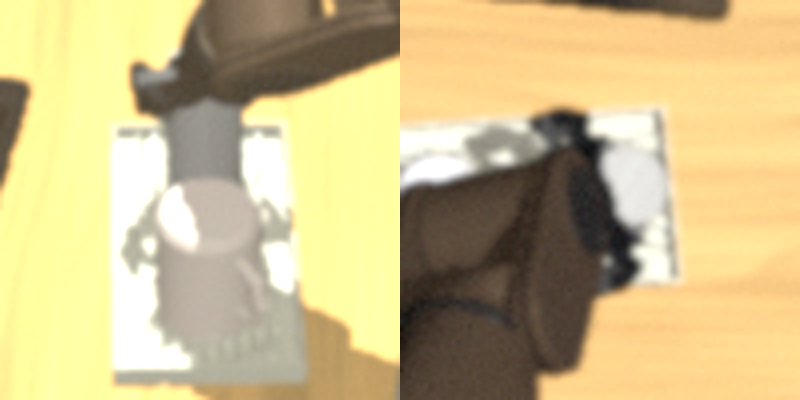

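Contact felt: TCP z 0.105 matches the rim on the ribs, with 10 N up. The views show the tumbler over the post and the mug unmoved. Relax the load, then open.

Emit:
{"op": "play_rows", "data": {"targets": [{"delta_pos": [0,0,0],"delta_rot": [0,0,0],"claw": 50},{"delta_pos": [0,0,0],"delta_rot": [0,0,0],"claw": 50},{"delta_pos": [0,0,0],"delta_rot": [0,0,0],"claw": 50}], "newtons": 20}}

```text
time: 11.8
eef_pos: [0.5831, -0.256, 0.1052]
tcp_rot: [0.267, 0.375, -0.515, 0.723]
contact_force: [0.2, 0.5, 1.6]
opening: 0.691
```

Emit:
{"op": "play_rows", "data": {"targets": [{"delta_pos": [0,0,0],"delta_rot": [0,0,0],"claw": 62},{"delta_pos": [0,0,0],"delta_rot": [0,0,0],"claw": 66},{"delta_pos": [0,0,0],"delta_rot": [0,0,0],"claw": 70},{"delta_pos": [0,0,0],"delta_rot": [0,0,0],"claw": 76},{"delta_pos": [0,0,0],"delta_rot": [0,0,0],"claw": 82},{"delta_pos": [0,0,0],"delta_rot": [0,0,0],"claw": 82},{"delta_pos": [0,0,0],"delta_rot": [0,0,0],"claw": 82},{"delta_pos": [0,0,0],"delta_rot": [0,0,0],"claw": 82},{"delta_pos": [0,0,0],"delta_rot": [0,0,0],"claw": 82}]}}

```text
time: 12.55
eef_pos: [0.5831, -0.256, 0.1052]
tcp_rot: [0.267, 0.375, -0.515, 0.723]
contact_force: [0.3, -0.0, 0.4]
opening: 0.963
```

```bash
python3 - <<'E'
from k import *
s=ctrl.get_state();x=Ro.from_quat(s["tcp_rot"]).apply([1,0,0]);print(s["eef_pos"].round(4),s["contact_force"].round(2),s["opening"],"back .1:",(-.1*x).round(4))
E
```

```text
[ 0.5831 -0.256   0.1052] [ 0.28 -0.01  0.41] 0.963382553727417 back .1: [-0.0188  0.0545  0.0817]
```

Back out along the tool axis, then straight up and toward the robot.

Emit:
{"op": "play_rows", "data": {"targets": [{"delta_pos": [-0.001,0.003,0.004],"delta_rot": [0,0,0],"claw": 85},{"delta_pos": [-0.003,0.008,0.012],"delta_rot": [0,0,0],"claw": 85},{"delta_pos": [-0.005,0.015,0.022],"delta_rot": [0,0,0],"claw": 85},{"delta_pos": [-0.008,0.022,0.033],"delta_rot": [0,0,0],"claw": 85},{"delta_pos": [-0.01,0.03,0.045],"delta_rot": [0,0,0],"claw": 85},{"delta_pos": [-0.013,0.037,0.056],"delta_rot": [0,0,0],"claw": 85},{"delta_pos": [-0.016,0.045,0.068],"delta_rot": [0,0,0],"claw": 85},{"delta_pos": [-0.019,0.054,0.082],"delta_rot": [0,0,0],"claw": 85},{"delta_pos": [-0.019,0.06,0.11],"delta_rot": [0,0,0],"claw": 85},{"delta_pos": [-0.019,0.08,0.14],"delta_rot": [0,0,0],"claw": 85},{"delta_pos": [-0.019,0.11,0.16],"delta_rot": [0,0,0],"claw": 85},{"delta_pos": [-0.019,0.14,0.18],"delta_rot": [0,0,0],"claw": 85},{"delta_pos": [-0.019,0.18,0.19],"delta_rot": [0,0,0],"claw": 85},{"delta_pos": [-0.019,0.22,0.19],"delta_rot": [0,0,0],"claw": 85},{"delta_pos": [-0.019,0.26,0.19],"delta_rot": [0,0,0],"claw": 85},{"delta_pos": [-0.019,0.3,0.19],"delta_rot": [0,0,0],"claw": 85},{"delta_pos": [-0.019,0.34,0.19],"delta_rot": [0,0,0],"claw": 85},{"delta_pos": [-0.019,0.34,0.19],"delta_rot": [0,0,0],"claw": 85},{"delta_pos": [-0.019,0.34,0.19],"delta_rot": [0,0,0],"claw": 85}]}}

```text
time: 14.13
eef_pos: [0.5636, 0.0868, 0.2963]
tcp_rot: [0.266, 0.375, -0.513, 0.724]
contact_force: [-0.3, -1.1, -0.9]
opening: 1.0
```

```bash
python3 - <<'E'
from k import *
p=np.array([.5835,-.2585])
print("exp rim near",proj("side",[p[0],p[1]+.03,.012]),"base centre",proj("side",[*p,.132]),proj("top",[*p,.132]))
S=ctrl.read_camera("side");T=ctrl.read_camera("top")
b=cv2.resize(S[90:190,270:370],None,fx=4,fy=4,interpolation=cv2.INTER_CUBIC);t=cv2.resize(T[150:250,360:460],None,fx=4,fy=4,interpolation=cv2.INTER_CUBIC)
cv2.imwrite("pics/f.png",cv2.convertScaleAbs(np.hstack([b,t]),alpha=1.5))
# unmoved checks vs first pictures
for n,im,z in(("top0",T,0),("side0",S,0)):
    o=cv2.imread(f"pics/{n}.png")
    for k,(u,v,w,h) in dict(top0=dict(cup=(165,200,42,32),fig=(315,118,68,38)),side0=dict(cup=(308,322,50,62),fig=(226,150,44,72),mug=(303,133,36,47)))[n].items():
        r=cv2.matchTemplate(im[v-8:v+h+8,u-8:u+w+8],o[v:v+h,u:u+w],cv2.TM_CCOEFF_NORMED);_,m,_,l=cv2.minMaxLoc(r);print(n,k,np.array(l)-8,round(m,3))
E
```

```text
exp rim near [320.03994858 143.4856714 ] base centre [321.15910725 106.60213612] [436.30330458 195.98995896]
top0 cup [0 0] 0.999
top0 fig [0 0] 0.999
side0 cup [0 0] 1.0
side0 fig [0 0] 1.0
side0 mug [-8 -8] -0.066
```

View pics/f.png

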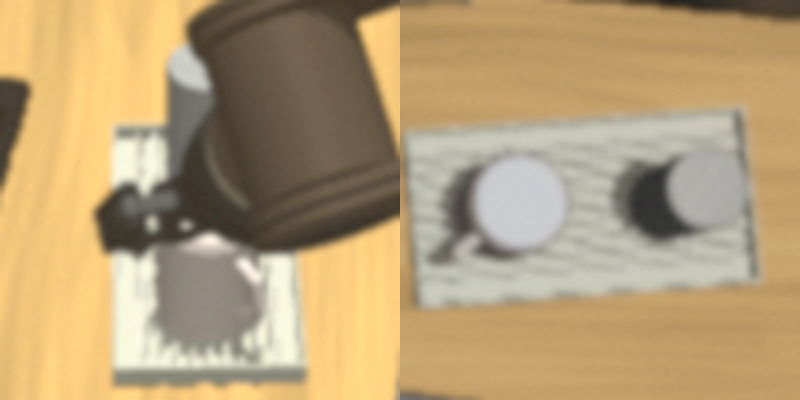

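Top view: tumbler base centred at pixel (436,197), against an expected (436.3,196.0) for standing over the post. The mug is at (389,200), where it began. The cup and stand match with zero shift, and the arm is clear. Handing in.

```bash
python3 -c "
from plant import ctrl
print(ctrl.sign_off())"
```

```text
the job is handed in; nothing more can be done
None
```

The tumbler is hung mouth down over the bare post with its rim on the ribs, and I handed the job in after about 14.2 s on the robot's clock. No verdict was reported.

I gripped it near its base with the tool tilted, flipped it 90° and carried it above the mug. I then lowered it until the ribs pushed back with about 10 N and eased that to under 2 N. Only then did I open the fingers and back clear.

**Last checks that agreed:**
- **Tumbler position:** in the top view its base is within about 2 px of where it should be if it stands centred over the post.
- **Mug:** it is within 1 px of its starting place in the top view.
- **Pencil cup and figurine stand:** both show zero shift in both views.
- **Rim height:** contact came at TCP height 0.105 m, which matches the rim sitting on the ribs.

**Checks that disagreed or failed:**
- **Height in the grip:** a rough image reading before lowering suggested the tumbler sat about 10 mm higher in the fingers than planned. The contact height did not bear this out.
- **Post tip:** my first two-view fix on it was off because I had picked its shadow in the top view. I used the tray outline and the side view instead.
- **Final side view:** the arm covered the mug and most of the tumbler, so the mug's side-view match failed. I did not measure the tumbler's upright angle after release.

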